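# Put the shoe brush away in its lidded chest

## Robot

A 7-joint arm with a two-finger parallel gripper is mounted at the origin on the work surface. World frame = base frame: x ahead of the robot, y to its left, z up, the work surface at z = 0. Lengths are in m, angles in rad, forces in N, time in s.
With the tool pointing down it reaches from about 0.425 to 0.925 m from the base axis. Payload 6.8 kg.
Tool frame: the origin (TCP) lies at the very end of the fingers, on their centre line; the grasp point (between the pads) lies 19 mm behind it; z points along the fingers, y is the line along which they close (so a half turn about z gives the same grasp; the last joint's range is limited). The gripper opens to 85 mm and grips with 20 to 120 N. Pads are 22 mm wide; open, the fingers measure 114 mm over their backs; the gripper's body (76 mm by 85 mm) begins 54 mm behind the grasp point. The pads swing forward as they close: fully open they stand 13 mm farther back than shut.
Start: joints at [-1.293, 0.477, 0.022, 1.555, -0.011, 1.109, -0.083], TCP at [0.254, 0.625, 0.231] pointing down, gripper open.
Joint ranges: [-2.96, 2.96], [-0.34, 2.1], [-1.41, 1.46], [0.24, 2.44], [-1.37, 4.51], [0.17, 1.92], [-2.96, 2.96]. Speed limits (rad/s): [2.39, 2.39, 3.14, 3.14, 3.14, 3.14, 3.14].

## Interface

Orientations are given as a rotation vector (axis times angle).
In Python, from bench import r gives the robot as it stands. The module is installed in compiled form; this text tells all that it offers.
- The arm moves only by the tool servo_tool, never from a script. Its argument "commands" is a list of rows, each a list of 7 numbers: the turn, a rotation vector about the world's x, y, z in degrees, then the shift along the world's x, y, z in mm, then the closure, from 0 (fully open) to 1 (shut). A call has 1 to 5 rows; each row is the pose to reach, as a shift and turn from the pose commanded when the call began; what a row does not reach only later rows make up. A row lasts 1/12 s, in which the tool goes at most 41.7 mm and 7.16 degrees, less where a joint would pass 70% of its speed; a pose out of reach is approached as far as the arm can. A call with a gripper value outside its range is refused whole. The fingers move at their own pace and stop on an object; "force" is the grip in N (left out, the last holds). Time passes only in rows, so rows that repeat a pose let the fingers close. It gives the time, the measured TCP pose, the force, the opening and the grip force at its end, in the units of the state.
- r.get_obs(): the state, without advancing time (a new reading comes with each control period).
- r.grab_frame(name): name is "side" or "top" or "wrist"; returns (picture, depth): 384x512x3 uint8, blue, green, red; 384x512 float32, m along the optical axis (not along the pixel's ray), 0 where there is no reading.
- r.camera_info(name): a dict with "vertical_fov" (degrees; the focal length in pixels is half the picture's height over the tangent of half this angle, whatever the lens; pixels are square), "cx", "cy" (the principal point, pixels), "cam_to_world" (4x4, takes a point from camera to world coordinates); the wrist camera has in their place "T_tool_cam" (4x4, takes a point from camera to tool coordinates, whose origin is the TCP and whose axes are the flange's). Camera axes: x right, y up, looking along -z (the intrinsics and any distortion apply to the point x, -y, -z); pixel columns grow to the right and rows downward; lengths in m; the calibration is good to about 2 mm. A picture is of the moment at which its call begins: read the wrist's pose just before it. camera_info takes no time and is no camera call.
- r.hand_in(): hands the job in; it is judged then, once.
The state is a dict: "clock": time; "joints": joint angles; "qvel": joint speeds; "tau": joint torques, N m; "tcp_pos": TCP position; "orientation": TCP orientation; "contact_force": force on the tool from outside, world axes, zero at the start; "moment": the same for the moment, N m; "grip_width": finger opening in m; "gripper_force": force on a finger pad.
Only numpy, scipy, OpenCV 4.12 (cv2) and the standard library are available. Lean on these libraries where they do the work, as an engineer would, in place of code of your own. Each camera call takes 0.05 s, during which the arm holds its last target. There are 200 camera calls.

## Task

Lift the lid of the wooden chest by its bow handle until it leans back on its stop and stays open by itself, without flinging or dropping it. Then pick up the shoe brush with the raised wooden grip and set it down gently, bristles down, flat on the cork mat in the chest's one empty compartment. Leave the lid open and leave all the other things on the bench and in the chest where they are.

Things in the scene. Friction and masses are not known exactly. Their poses are not given: they have to be found in the camera images.
- chest: Wooden chest fixed to the bench, 170 (x) x 304 (y) x 80 (z) mm without the lid, walls and floor 8 mm. Origin: centre of its underside; x points from the front (handle side) to the hinge, z up. Inside, two dividers along x, 6 mm thick with their tops 45 mm above the underside, make three compartments, each 154 (x) x 92-93 (y) mm, centred at y = -98, 0 and +98 mm.
- lid (a joint): Opening angle of the chest's lid (rad): 0 shut, 1.72 resting on its stop, a little past upright. The lid is a 170 x 304 x 10 mm board of about 0.4 kg, hinged on the chest's far top edge; it turns freely and falls shut unless it is past upright.
- lid_handle (a point): Middle of the steel bow handle's round bar, which lies in the plane of the lid, 40 mm beyond the lid's front edge. Bar 12 mm thick, 110 mm long along the chest's y, held at both ends by 12 mm round arms; 34 mm free between bar and lid edge. Shut, the bar is 85 mm above the bench, with free space beneath it (the low hammer lies a little nearer the robot). The point turns with the lid.
- lid_hinge (a point): Point on the lid's hinge line, in the middle of the chest's far top edge, 80 mm above the bench. The hinge line is the chest's y; the handle's bar swings about it at 210 mm radius.
- brush: Shoe brush lying loose on the bench, bristles down: black bristle block 118 x 46 mm from 0 to 27 mm height, wooden back 125 (x) x 52 (y) mm up to 41 mm, on it a raised wooden grip 90 (x) x 28 (y) mm from 41 to 71 mm height. Origin: centre of the bristles' underside; x along its length, z up. About 0.18 kg. Grasp the raised grip across its 28 mm width.
- pad: Thin cork mat, 140 (x) x 82 (y) x 3 (z) mm, fixed on the floor of the empty compartment (any of the three); its x is the chest's x and the compartment's length. Origin: centre of its underside, 8 mm above the bench. Hidden until the lid is open.
- tin: Closed round metal tin standing in another compartment, 60 mm diameter, 45 mm tall; origin: centre of its underside. Not to be moved.
- block: Cork sanding block in the remaining compartment, 100 x 55 x 35 mm; origin: centre of its underside. Not to be moved.
- hammer: Hammer lying on the bench between robot and chest; origin about its middle, at bench height. Not to be moved.
- dauber: Long-handled brush lying on the bench beyond the shoe brush; origin about its middle, at bench height. Not to be moved.
- jar: Amber glass jar, 68 mm diameter, 90 mm tall, right of the shoe brush; origin: centre of its underside. Not to be moved.
- last: Wooden shoe last (foot form), 240 x 86 x 75 mm, left of the chest; origin: centre of its underside. Not to be moved.
- heel: Black rubber shoe heel, 65 x 60 x 26 mm, flat on the bench right of the robot; origin: centre of its underside. Not to be moved.
There are look-alikes about, which are no part of the job. What is shaped like the brush but green is not meant.

How it is judged:
On the way, in this order (a step that is already met when the one before it is completed fails the run):
1. the lid is open on its stop (over 1.66 rad) (value of joint lid above 1.66 rad), for 0.3 s.
2. with the lid open, the brush is lifted clear of the bench (value of joint lid above 1.6 rad and height (world z) of brush above 0.06 m), for 0.1 s.
At the end, for the whole second after the job is handed in: The lid stays open on its stop (over 1.62 rad); the brush is released and at rest, bristles down within 0.1 rad of level, flat on the cork mat (its underside less than 9 mm above the mat's underside) with its middle within 35 mm of the mat's middle (value of joint lid above 1.62 rad and horizontal distance between brush and pad below 0.035 m and z of brush in the frame of pad below 0.009 m and angle between brush's own z axis and vertical below 0.1 rad and linear speed of brush below 0.03 m/s); the robot touches nothing.
It fails at once if the lid is flung open or dropped (faster than 3 rad/s) (velocity of joint lid above 3 rad/s or velocity of joint lid below -3 rad/s).
It fails at once if the brush is dropped into the chest (faster than 0.7 m/s within 50 mm of the mat) (horizontal distance between brush and pad below 0.06 m and z of brush in the frame of pad below 0.05 m and linear speed of brush above 0.7 m/s).
It fails at once if another thing on the bench or in the chest is moved by more than 30 mm (distance of any of tin, block, hammer, dauber, jar, last, heel from where it was at the start of the episode above 0.03 m).
It also fails if it takes over 61 s, if anything falls off the work surface, if the arm or the gripper's body presses on something with over 40 N, if the wrist force passes 120 N, or if a joint passes its speed limit or range.

## Working session

There is one attempt and no reset: what is moved stays moved. The work goes in short steps, Python scripts to look and compute and a tool call to move; the robot and the scene stay as the last step left them, time stands still between calls to the robot, and variables do not carry over. Pictures are saved under pics/ and viewed, at most 10 in all, crops included, and the job is handed in when it is done.

Besides the shell and the picture viewer there is one more tool, called after "Request:" in YAML: its name, and indented under it one key for each argument. servo_tool: Moves the arm, as the interface text tells. Its arguments: {"type":"object","properties":{"commands":{"type":"array"},"force":{"type":"number"}},"required":["commands"]}

```bash
mkdir -p pics; cat > h.py <<'E'
import numpy as np, cv2
from bench import r
from scipy.spatial.transform import Rotation as R
def K(n):
    c=r.camera_info(n); return 192/np.tan(np.radians(c['vertical_fov'])/2),c['cx'],c['cy'],c
def T(n,o=None):
    c=r.camera_info(n)
    if 'cam_to_world' in c: return np.array(c['cam_to_world'])
    M=np.eye(4);M[:3,:3]=R.from_rotvec(o['orientation']).as_matrix();M[:3,3]=o['tcp_pos'];return M@np.array(c['T_tool_cam'])
def ray(n,u,v,M):
    f,cx,cy,_=K(n); d=np.stack([(np.asarray(u)-cx)/f,-(np.asarray(v)-cy)/f,-np.ones(np.shape(u))],-1)
    return M[:3,3],d@M[:3,:3].T
def onplane(n,u,v,z,M):
    p,d=ray(n,u,v,M); return p+d*((z-p[2])/d[...,2])[...,None]
def cloud(n,dep,M):
    v,u=np.mgrid[:384,:512]; p,d=ray(n,u,v,M); return p+d*dep[...,None]
E
python3 - <<'E'
from h import *
for n in ['side','top','wrist']:
    o=r.get_obs(); im,d=r.grab_frame(n); cv2.imwrite(f'pics/{n}0.png',im); np.save(f'{n}0.npy',d)
    print(n,{k:(np.round(v,3).tolist() if not isinstance(v,str) else v) for k,v in r.camera_info(n).items()}, (d>0).mean())
print(o)
E
```

```text
side {'vertical_fov': 54.774, 'cx': 254.752, 'cy': 184.068, 'cam_to_world': [[0.872, 0.305, -0.383, 0.16], [-0.49, 0.558, -0.67, -0.762], [0.009, 0.772, 0.636, 0.791], [0.0, 0.0, 0.0, 1.0]]} 0.9960276285807291
top {'vertical_fov': 52.983, 'cx': 261.22, 'cy': 195.151, 'cam_to_world': [[0.023, 0.982, -0.186, 0.313], [-1.0, 0.022, -0.007, -0.004], [-0.003, 0.186, 0.983, 1.393], [0.0, 0.0, 0.0, 1.0]]} 0.9962158203125
wrist {'vertical_fov': 58.373, 'cx': 253.728, 'cy': 194.801, 'T_tool_cam': [[0.0, 0.956, 0.293, 0.074], [1.0, -0.0, 0.0, 0.002], [0.0, 0.293, -0.956, -0.142], [0.0, 0.0, 0.0, 1.0]]} 0.9957936604817709
{'clock': 0.1, 'joints': array([-1.29309772,  0.47772535,  0.02230075,  1.55631586, -0.01149895,
        1.10932006, -0.08309043]), 'qvel': array([-4.90935999e-04, -2.76859760e-03, -3.07715426e-04, -2.68150627e-03,
        6.89548397e-05, -7.16905803e-04, -5.47009060e-05]), 'tau': array([ 4.39150390e-03, -5.97761929e+01,  1.61373764e+00, -2.81956744e+01,
        1.28631681e-02,  5.00426118e-03, -3.46913112e-05]), 'tcp_pos': array([0.25379016, 0.62490699, 0.23043233]), 'orientation': array([-6.02114024e-01, -3.08313258e+00,  2.55565714e-03]), 'contact_force': array([ 0.11884472, -0.86268148,  0.12876642]), 'moment': array([-0.00459669, -0.03056565, -0.00656654]), 'gripper_force': 0.0, 'grip_width': 0.0853121412115232}
```

```bash
python3 - <<'E'
import cv2,numpy as np
a=[cv2.imread(f'pics/{n}0.png') for n in ['side','top','wrist']]
cv2.imwrite('pics/two.png',cv2.resize(np.vstack(a[:2]),(800*1,1200))[:, :]) 
E
```

```text
(no output)
```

View pics/top0.png

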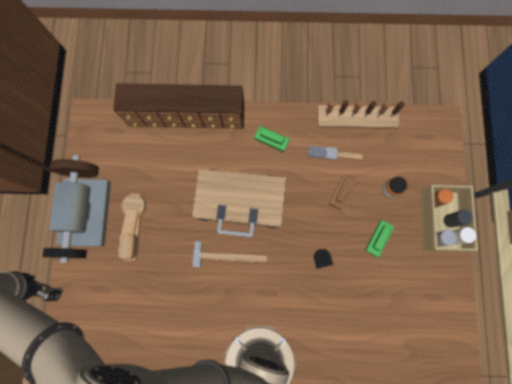

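View pics/side0.png

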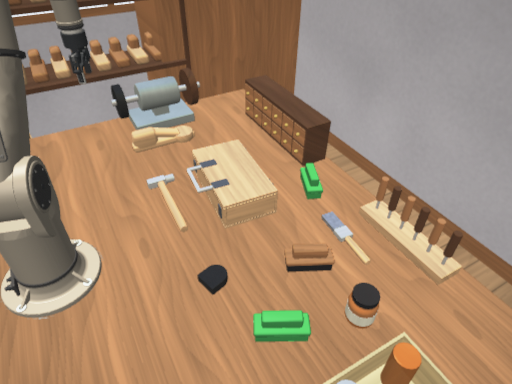

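The top view shows the chest lid around (240,198) with its bow handle bar at about (236,234). Three items are brush-shaped: green at (272,138), green at (380,238), and a brown wooden one at (342,191), which in the side view is at (309,257). The brown one has the raised wooden grip and isn't green, so it is the one meant. I'll confirm it in a crop and measure.

```bash
python3 - <<'E'
from h import *
t=cv2.imread('pics/top0.png'); s=cv2.imread('pics/side0.png')
A=cv2.resize(t[155:225,300:420],(720,420),interpolation=2)[:, :400]
B=cv2.resize(s[225:295,255:355],(400,280),interpolation=2)
C=cv2.resize(t[160:245,180:300],(400,283),interpolation=2)[:280]
A=cv2.resize(t[160:220,305:405],(400,240),interpolation=2)
D=cv2.resize(s[130:230,175:285],(400,280),interpolation=2)
cv2.imwrite('pics/crop.png',np.vstack([np.hstack([B,D]),np.hstack([cv2.resize(A,(400,280)),C])]))
for n,im in (('top',t),('side',s)):
    d=np.load(n+'0.npy'); P=cloud(n,d,T(n)); np.save('P'+n,P)
    z=P[...,2]
    print(n,'bench z',np.median(z[(abs(z)<.02)]))
    # brush: height blobs, x/y near
    m=(z>.057)&(z<.085)
    k,l,st,c=cv2.connectedComponentsWithStats(m.astype(np.uint8))
    for i in range(1,k):
        if st[i,4]>25:
            q=P[l==i]; rc=cv2.minAreaRect((q[:,:2]*1000).astype(np.float32))
            print(st[i],np.round(c[i]),np.round(np.median(q,0),3),'rect',np.round(rc[0],0),np.round(rc[1]),round(rc[2],1), im[l==i].mean(0).round())
E
```

```text
top bench z 0.00028373056102526384
[121 113 123  13 362] [185. 121.] [0.83  0.285 0.07 ] rect [831. 296.] [ 36. 440.] 3.9 [50. 71. 99.]
[260 128  25  16 199] [272. 136.] [ 0.783 -0.029  0.07 ] rect [785. -29.] [89. 30.] 66.1 [ 90. 162.  82.]
[ 78 176  20   2  36] [ 87. 176.] [0.617 0.621 0.073] rect [617. 619.] [ 2. 74.] 0.6 [48. 60. 79.]
[336 178  18  25 211] [345. 190.] [ 0.589 -0.286  0.07 ] rect [ 591. -287.] [28. 90.] 63.4 [ 73. 100. 137.]
[386 178  18  18  89] [392. 189.] [ 0.591 -0.446  0.066] rect [ 599. -457.] [66. 40.] 36.1 [ 54.  77. 114.]
[426 187  15  64 221] [430. 220.] [ 0.489 -0.577  0.072] rect [ 494. -577.] [218.  25.] 5.6 [ 72.  98. 114.]
[434 188  37  24 143] [461. 196.] [ 0.585 -0.71   0.072] rect [ 589. -673.] [142.  65.] 56.5 [ 73.  99. 117.]
[449 212  12  15  61] [453. 220.] [ 0.492 -0.655  0.072] rect [ 492. -663.] [51. 26.] 19.1 [53. 57. 60.]
[193 217  21   4  28] [203. 219.] [0.476 0.204 0.07 ] rect [476. 203.] [69.  5.] 85.1 [ 84. 104. 127.]
[119 221  16  38 473] [127. 242.] [0.391 0.461 0.071] rect [400. 465.] [128.  50.] 1.4 [116. 148. 179.]
[254 224  25
[... 3041 characters left out ...]
68] rect [ 594. -289.] [29. 89.] 62.3 [ 87. 126. 174.]
[443 249  11  10  58] [447. 254.] [ 0.878 -0.476  0.075] rect [ 880. -475.] [10. 21.] 28.3 [58. 75. 98.]
[349 293  30  23 278] [362. 307.] [ 0.59  -0.487  0.066] rect [ 601. -477.] [41. 65.] 32.7 [ 57.  93. 143.]
[261 311  43  14 577] [282. 317.] [ 0.427 -0.418  0.069] rect [ 429. -416.] [28. 90.] 60.2 [102. 195.  85.]
[335 340  70  44 262] [369. 363.] [ 0.521 -0.583  0.074] rect [ 521. -583.] [  6. 171.] 88.1 [ 99. 140. 162.]
[385 358  29  26 224] [396. 374.] [ 0.549 -0.626  0.071] rect [ 556. -622.] [21. 50.] 19.8 [ 48.  84. 131.]
[419 362  23  22 198] [428. 374.] [ 0.605 -0.653  0.072] rect [ 605. -655.] [ 4. 45.] 0.2 [ 98. 140. 162.]
```

View pics/crop.png

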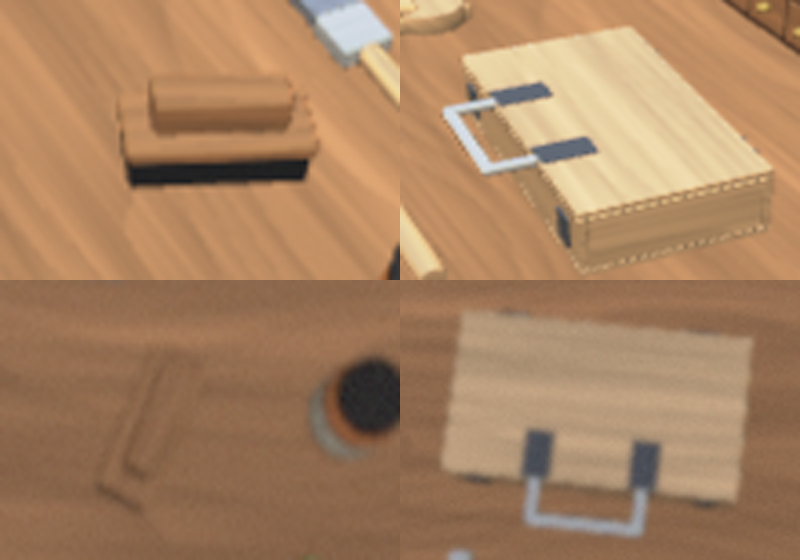

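The crop confirms the brown brush with a raised wooden grip and black bristles. Top view gives its centre as (591,-287), side view (594,-289), and the grip top at z≈0.07. The handle is a light grey bow on two dark straps. Next I measure the lid and bar.

```bash
python3 - <<'E'
from h import *
for n in ('top','side'):
    im=cv2.imread(f'pics/{n}0.png'); P=np.load(f'P{n}.npy'); x,y,z=np.moveaxis(P,-1,0)
    roi=(x>.36)&(x<.74)&(y>-.12)&(y<.3)
    m=roi&(z>.082)&(z<.105)
    k,l,st,c=cv2.connectedComponentsWithStats(cv2.erode(m.astype(np.uint8),np.ones((3,3))))
    i=1+np.argmax(st[1:,4]); q=P[l==i]; rc=cv2.minAreaRect((q[:,:2]*1000).astype(np.float32))
    print(n,'lid z',np.median(q[:,2]).round(4),rc)
    hsv=cv2.cvtColor(im,cv2.COLOR_BGR2HSV)
    # handle: blue-ish grey vs brown
    g=(im[...,0].astype(int)>=im[...,2].astype(int)-5)&(x>.36)&(x<.52)&(y>0.0)&(y<.2)&(z>-.02)
    g&=(hsv[...,2]>(110 if n=='top' else 150))
    v,u=np.nonzero(g); w=onplane(n,u,v,.085,T(n))
    print(len(u),np.c_[u,v].min(0),np.c_[u,v].max(0))
    # bar = points with smallest x along chest axis
    ang=np.radians(-4.8); ax=np.array([np.cos(ang),np.sin(ang)]); ay=np.array([-ax[1],ax[0]])
    a=w[:,:2]@ax; b=w[:,:2]@ay
    print('a hist',np.histogram(a,bins=10)); print('b',b.min(),b.max())
    print('z hist',np.histogram(z[g],bins=6))
E
```

```text
top lid z 0.0906 ((529.405517578125, 82.54704284667969), (296.0506286621094, 210.52317810058594), 84.89906311035156)
139 [218 219] [253 235]
a hist (array([42, 36, 11,  8,  6,  5,  6,  7,  8, 10]), array([0.41461304, 0.41945412, 0.42429521, 0.4291363 , 0.43397738,
       0.43881847, 0.44365956, 0.44850064, 0.45334173, 0.45818282,
       0.4630239 ]))
b 0.06908790550694106 0.1868954063491574
z hist (array([ 3, 15, 42, 46, 27,  6]), array([0.08240271, 0.08504878, 0.08769485, 0.09034092, 0.09298699,
       0.09563306, 0.09827912]))
side lid z 0.0885 ((531.5280151367188, 79.6366958618164), (301.6903991699219, 208.36058044433594), 85.58255767822266)
117 [187 165] [212 190]
a hist (array([38, 32,  4,  6,  5,  7,  6,  7,  5,  7]), array([0.41942992, 0.42418106, 0.4289322 , 0.43368335, 0.43843449,
       0.44318563, 0.44793677, 0.45268791, 0.45743906, 0.4621902 ,
       0.46694134]))
b 0.07149948128431537 0.19135097856398448
z hist (array([  2,   0,   0,   0,   6, 109]), array([0.05397406, 0.0604256 , 0.06687715, 0.07332869, 0.07978023,
       0.08623178, 0.09268332]))
```

Request:
servo_tool:
  commands:
    - [0, 0, -5, 12, -35, -2, 0.65]
    - [0, 0, -10, 24, -71, -4, 0.65]
    - [0, 0, -15, 35, -106, -6, 0.65]
    - [0, 0, -20, 47, -142, -8, 0.65]
    - [0, 0, -24.3, 59, -177, -10, 0.65]
  force: 25

```text
clock: 0.57
tcp_pos: [0.3132, 0.4464, 0.2209]
orientation: [-1.244, -2.885, 0.001]
contact_force: [1.3, -0.0, -0.2]
grip_width: 0.0299
gripper_force: 0.0
```

Request:
servo_tool:
  commands:
    - [0, 0, -5, 12, -35, -2, 0.65]
    - [0, 0, -10, 24, -71, -4, 0.65]
    - [0, 0, -15, 35, -106, -6, 0.65]
    - [0, 0, -20, 47, -142, -8, 0.65]
    - [0, 0, -24.3, 59, -177, -10, 0.65]

```text
clock: 0.98
tcp_pos: [0.372, 0.2694, 0.2112]
orientation: [-1.823, -2.558, -0.0]
contact_force: [0.9, 0.7, -0.5]
grip_width: 0.0301
gripper_force: 0.0
```

Request:
servo_tool:
  commands:
    - [0, 0, -5, 12, -35, -2, 0.65]
    - [0, 0, -10, 24, -71, -4, 0.65]
    - [0, 0, -15, 35, -106, -6, 0.65]
    - [0, 0, -20, 47, -142, -8, 0.65]
    - [0, 0, -24.1, 58, -177, -10, 0.65]

```text
clock: 1.4
tcp_pos: [0.4301, 0.0925, 0.2013]
orientation: [-2.317, -2.121, -0.001]
contact_force: [0.7, 0.6, 0.4]
grip_width: 0.0297
gripper_force: 0.0
```

Request:
servo_tool:
  commands:
    - [0, 0, 0, 0, 0, 0, 0.65]
    - [0, 0, 0, 0, 0, 0, 0.65]
    - [0, 0, 0, 0, 0, 0, 0.65]

```text
clock: 1.65
tcp_pos: [0.4298, 0.0949, 0.2012]
orientation: [-2.312, -2.127, -0.0]
contact_force: [0.5, -0.5, 0.8]
grip_width: 0.0298
gripper_force: 0.0
```

```bash
cat > w.py <<'E'
from h import *
import sys
o=r.get_obs(); im,d=r.grab_frame('wrist'); cv2.imwrite(f'pics/{sys.argv[1]}.png',im)
M=T('wrist',o); P=cloud('wrist',d,M); np.save('Pw.npy',P); np.save('Mw.npy',M)
print({k:np.round(v,3) for k,v in o.items() if k not in('qvel','tau')})
E
python3 w.py w1; python3 - <<'E'
from h import *
im=cv2.imread('pics/w1.png').astype(int);P=np.load('Pw.npy');x,y,z=np.moveaxis(P,-1,0)
g=(im[...,0]>=im[...,2]-5)&(x>.37)&(x<.50)&(y>0.0)&(y<.2)&(z>.07)&(z<.11)
k,l,st,c=cv2.connectedComponentsWithStats(g.astype(np.uint8))
for i in range(1,k):
    if st[i,4]>60: q=P[l==i]; print(st[i],np.median(q,0).round(4),im[l==i].mean(0).round(),[np.round(a,1) for a in cv2.minAreaRect((q[:,:2]*1000).astype(np.float32))])
E
```

```text
{'clock': np.float64(1.65), 'joints': array([-0.803,  0.121,  0.486,  2.149, -0.073,  0.887, -0.357]), 'tcp_pos': array([0.43 , 0.095, 0.201]), 'orientation': array([-2.312, -2.127, -0.   ]), 'contact_force': array([ 0.451, -0.473,  0.768]), 'moment': array([-0.054,  0.014,  0.029]), 'gripper_force': np.float64(0.0), 'grip_width': np.float64(0.03)}
[ 249  100   96  162 3809] [0.4457 0.1378 0.0909] [127. 121. 117.] [array([462.1,  98.1]), array([128. ,  69.3]), np.float64(85.0)]
[306 242  40  33 892] [0.489  0.0396 0.0916] [71. 63. 60.] [array([484.6,  36. ]), array([29.9, 33.1]), np.float64(84.8)]
```

View pics/w1.png

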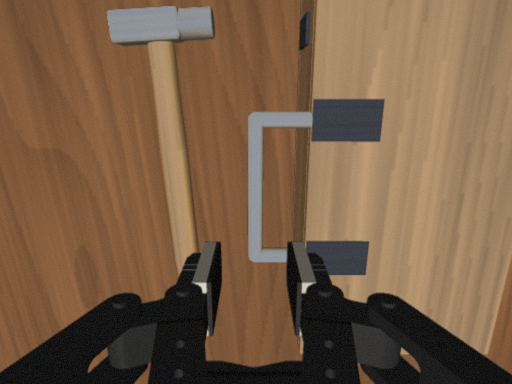

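The wrist view shows the bar upright at columns 248–262, rows 112–262, between the finger columns (220/287). The hammer is well to the left.

```bash
python3 - <<'E'
from h import *
M=np.load('Mw.npy'); P=np.load('Pw.npy')
for z in (.085,.088): print(onplane('wrist',np.array([255,255.]),np.array([118.,256.]),z,M).round(4))
print(P[188,250:262].round(4)[::3]); o=r.get_obs(); m=R.from_rotvec(o['orientation']).as_matrix();print(m.round(3))
E
```

```text
[[0.4364 0.1513 0.085 ]
 [0.4272 0.0393 0.085 ]]
[[0.4364 0.1516 0.088 ]
 [0.4273 0.0408 0.088 ]]
[[0.4282 0.0995 0.0893]
 [0.4306 0.1    0.0919]
 [0.4329 0.0995 0.0908]
 [0.4352 0.0993 0.0908]]
[[ 0.082  0.997 -0.   ]
 [ 0.997 -0.082  0.   ]
 [ 0.    -0.    -1.   ]]
```

Request:
servo_tool:
  commands:
    - [0, 0, 0, 2, 1, -35, 0.65]
    - [0, 0, 0, 2, 1, -70, 0.65]
    - [0, 0, 0, 2, 1, -100, 0.65]
    - [0, 0, 0, 2, 1, -120, 0.65]
    - [0, 0, 0, 2, 1, -134, 0.65]

```text
clock: 2.12
tcp_pos: [0.4304, 0.0968, 0.065]
orientation: [-2.308, -2.13, 0.004]
contact_force: [-0.3, -0.2, 0.3]
grip_width: 0.0295
gripper_force: 0.0
```

Request:
servo_tool:
  commands:
    - [0, 0, 0, 0, 0, 0, 0.8]
    - [0, 0, 0, 0, 0, 0, 0.9]
    - [0, 0, 0, 0, 0, 0, 1]
    - [0, 0, 0, 0, 0, 0, 1]
    - [0, 0, 0, 0, 0, 0, 1]
  force: 25

```text
clock: 2.53
tcp_pos: [0.4311, 0.0963, 0.0678]
orientation: [-2.31, -2.127, 0.0]
contact_force: [-4.9, 3.9, -1.5]
grip_width: 0.0106
gripper_force: 24.6
```

```bash
python3 - <<'E'
# arc offsets: hinge 210 mm along chest x (yaw -4.7deg), handle 5 mm above hinge
import numpy as np
a=np.radians(-4.7); r0=np.hypot(.21,.005); p0=np.arctan2(.005,.21)
for th in np.arange(0,1.76,.07):
    s=210-1000*r0*np.cos(p0+th); z=1000*r0*np.sin(p0+th)-5
    print(round(th,2),np.round([s*np.cos(a),s*np.sin(a),z]).astype(int).tolist())
E
```

```text
0.0 [0, 0, 0]
0.07 [1, 0, 15]
0.14 [3, 0, 29]
0.21 [6, 0, 44]
0.28 [10, -1, 58]
0.35 [14, -1, 72]
0.42 [20, -2, 85]
0.49 [27, -2, 98]
0.56 [35, -3, 111]
0.63 [43, -4, 123]
0.7 [52, -4, 134]
0.77 [63, -5, 145]
0.84 [73, -6, 155]
0.91 [85, -7, 164]
0.98 [97, -8, 172]
1.05 [109, -9, 180]
1.12 [123, -10, 186]
1.19 [136, -11, 192]
1.26 [150, -12, 196]
1.33 [164, -14, 200]
1.4 [179, -15, 203]
1.47 [193, -16, 204]
1.54 [208, -17, 205]
1.61 [222, -18, 205]
1.68 [237, -19, 203]
1.75 [252, -21, 201]
```

Request:
servo_tool:
  commands:
    - [0, 0, 0, 1, 0, 15, 1]
    - [0, 0, 0, 3, 0, 29, 1]
    - [0, 0, 0, 6, 0, 44, 1]
    - [0, 0, 0, 10, -1, 58, 1]
    - [0, 0, 0, 14, -1, 72, 1]

```text
clock: 2.95
tcp_pos: [0.4457, 0.0951, 0.1406]
orientation: [-2.311, -2.127, -0.002]
contact_force: [0.7, 1.8, -3.3]
grip_width: 0.0109
gripper_force: 24.4
```

Forces are low. I'll continue along the arc.

Request:
servo_tool:
  commands:
    - [0, 0, 0, 6, -1, 13, 1]
    - [0, 0, 0, 13, -1, 26, 1]
    - [0, 0, 0, 21, -2, 39, 1]
    - [0, 0, 0, 29, -3, 51, 1]
    - [0, 0, 0, 38, -3, 62, 1]

```text
clock: 3.37
tcp_pos: [0.4821, 0.092, 0.2025]
orientation: [-2.309, -2.125, 0.002]
contact_force: [-7.7, 0.5, 3.1]
grip_width: 0.011
gripper_force: 24.5
```

Request:
servo_tool:
  commands:
    - [0, 0, 0, 11, -1, 11, 1]
    - [0, 0, 0, 21, -2, 21, 1]
    - [0, 0, 0, 33, -3, 30, 1]
    - [0, 0, 0, 45, -4, 38, 1]
    - [0, 0, 0, 57, -5, 46, 1]

```text
clock: 3.78
tcp_pos: [0.5409, 0.087, 0.2496]
orientation: [-2.311, -2.126, -0.003]
contact_force: [-0.1, 2.5, -1.7]
grip_width: 0.011
gripper_force: 24.9
```

Request:
servo_tool:
  commands:
    - [0, 0, 0, 14, -1, 6, 1]
    - [0, 0, 0, 27, -2, 12, 1]
    - [0, 0, 0, 41, -3, 16, 1]
    - [0, 0, 0, 55, -5, 20, 1]
    - [0, 0, 0, 70, -6, 23, 1]

```text
clock: 4.2
tcp_pos: [0.6122, 0.0809, 0.2726]
orientation: [2.312, 2.126, 0.006]
contact_force: [-1.0, 1.6, 0.5]
grip_width: 0.0112
gripper_force: 25.1
```

Request:
servo_tool:
  commands:
    - [0, 0, 0, 12, -1, 1, 1]
    - [0, 0, 0, 24, -2, 2, 1]
    - [0, 0, 0, 36, -3, 2, 1]
    - [0, 0, 0, 47, -3, 1, 1]
    - [0, 0, 0, 57, -4, 0, 1]

```text
clock: 4.62
tcp_pos: [0.6691, 0.076, 0.2717]
orientation: [2.312, 2.125, 0.003]
contact_force: [-0.8, 0.3, 1.7]
grip_width: 0.0112
gripper_force: 25.9
```

Request:
servo_tool:
  commands:
    - [0, 0, 0, 3, 0, -1, 1]
    - [0, 0, 0, 6, -1, -1, 1]
    - [0, 0, 0, 9, -1, -2, 1]
    - [0, 0, 0, 10, -1, -2, 1]
    - [0, 0, 0, 10, -1, -2, 1]

```text
clock: 5.03
tcp_pos: [0.6764, 0.0754, 0.2701]
orientation: [-2.311, -2.124, 0.002]
contact_force: [-11.9, 0.1, 12.4]
grip_width: 0.0108
gripper_force: 27.1
```

```bash
python3 - <<'E'
from h import *
im,d=r.grab_frame('side'); cv2.imwrite('pics/s2.png',im); P=cloud('side',d,T('side')); np.save('Ps2.npy',P)
im,d=r.grab_frame('top'); cv2.imwrite('pics/t2.png',im); P=cloud('top',d,T('top')); np.save('Pt2.npy',P)
E
```

```text
(no output)
```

View pics/s2.png

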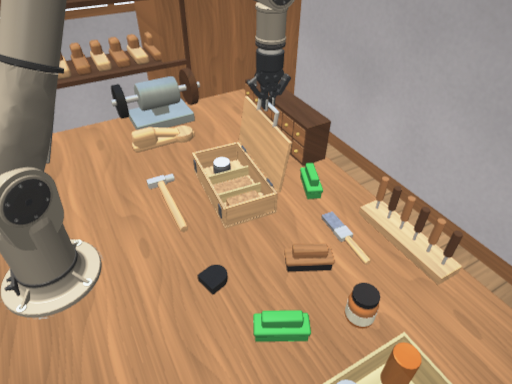

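The side view shows the lid standing on its stop, with a stop force of about 12 N, and the tin in the far-left compartment at (222,163). I'll release and rise.

Request:
servo_tool:
  commands:
    - [0, 0, 0, -2, 0, 1, 0.8]
    - [0, 0, 0, -2, 0, 1, 0.65]
    - [0, 0, 0, -2, 0, 1, 0.6]
    - [0, 0, 0, -2, 0, 1, 0.6]
    - [0, 0, 0, -2, 0, 1, 0.6]

```text
clock: 5.55
tcp_pos: [0.676, 0.0755, 0.2691]
orientation: [2.312, 2.126, -0.0]
contact_force: [1.4, -0.1, 0.1]
grip_width: 0.0341
gripper_force: 0.0
```

Request:
servo_tool:
  commands:
    - [0, 0, 0, 0, 0, 12, 0.6]
    - [0, 0, 0, 0, 0, 30, 0.6]
    - [0, 0, 0, 0, 0, 50, 0.6]
    - [0, 0, 0, 0, 0, 75, 0.6]
    - [0, 0, 0, 0, 0, 100, 0.6]

```text
clock: 5.97
tcp_pos: [0.6759, 0.0752, 0.371]
orientation: [2.313, 2.126, -0.0]
contact_force: [0.0, 0.4, -0.2]
grip_width: 0.0339
gripper_force: 0.0
```

Request:
servo_tool:
  commands:
    - [0, 0, 7, -10, -35, 0, 0.3]
    - [0, 0, 14, -20, -70, 0, 0.3]
    - [0, 0, 21, -30, -105, 0, 0.3]
    - [0, 0, 28, -40, -140, 0, 0.3]
    - [0, 0, 34, -50, -175, 0, 0.3]

```text
clock: 6.38
tcp_pos: [0.6255, -0.1014, 0.3705]
orientation: [1.581, 2.713, 0.001]
contact_force: [-0.4, 0.1, 0.1]
grip_width: 0.0598
gripper_force: 0.0
```

Request:
servo_tool:
  commands:
    - [0, 0, 7, -6, -35, -15, 0.3]
    - [0, 0, 14, -12, -70, -30, 0.3]
    - [0, 0, 21, -18, -105, -60, 0.3]
    - [0, 0, 28, -24, -140, -90, 0.3]
    - [0, 0, 34, -30, -188, -120, 0.3]

```text
clock: 6.8
tcp_pos: [0.5983, -0.2678, 0.2623]
orientation: [0.718, 3.058, 0.001]
contact_force: [-0.1, 0.2, -1.0]
grip_width: 0.0597
gripper_force: 0.0
```

```bash
python3 w.py w3; python3 - <<'E'
from h import *
im,d=r.grab_frame('top'); cv2.imwrite('pics/t3.png',im); P=cloud('top',d,T('top')); np.save('Pt3.npy',P)
W=cv2.imread('pics/w3.png'); A=cv2.resize(im[140:240,170:300],(494,380),interpolation=2)
s,d=r.grab_frame('side'); cv2.imwrite('pics/s3.png',s); np.save('Ps3.npy',cloud('side',d,T('side')))
B=cv2.resize(s[90:230,180:320],(380,380),interpolation=2)
Wc=cv2.resize(W,(300,225)); out=np.zeros((600,800,3),np.uint8); out[:380,:494]=A; out[:380,494:]=cv2.resize(B,(306,306)).repeat(1,0)[:380] if 0 else cv2.resize(B,(306,380)); out[380:600,:293]=cv2.resize(W,(293,220)); cv2.imwrite('pics/c3.png',out)
# grip top from wrist
P=np.load('Pw.npy');x,y,z=np.moveaxis(P,-1,0)
m=((z>.06)&(z<.085)&(abs(x-.59)<.08)&(abs(y+.287)<.08)).astype(np.uint8)
k,l,st,c=cv2.connectedComponentsWithStats(m); i=1+np.argmax(st[1:,4]); q=P[l==i]
print(st[i],np.median(q[:,2]),cv2.minAreaRect((q[:,:2]*1000).astype(np.float32)))
E
```

```text
{'clock': np.float64(6.8), 'joints': array([ 0.044,  0.438,  0.394,  1.591, -0.18 ,  1.148,  1.589]), 'tcp_pos': array([ 0.598, -0.268,  0.262]), 'orientation': array([7.180e-01, 3.058e+00, 1.000e-03]), 'contact_force': array([-0.118,  0.212, -1.001]), 'moment': array([0.032, 0.018, 0.053]), 'gripper_force': np.float64(0.0), 'grip_width': np.float64(0.06)}
[ 221  126   30   88 2381] 0.0702436123354041 ((594.843505859375, -283.5533142089844), (28.046672821044922, 89.11405944824219), 63.82502365112305)
```

View pics/c3.png

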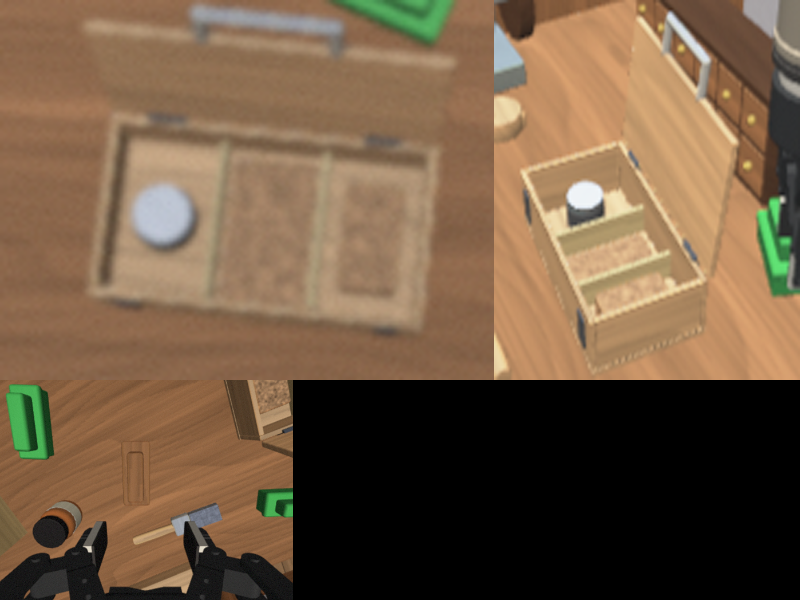

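The lid stays open. The tin is in the left compartment. The right one holds a small raised block, and the middle one has a large flat cork area, so the mat is in the middle. I'll check the heights, then settle and remeasure the brush.

Request:
servo_tool:
  commands:
    - [0, 0, 0, 0, 0, -20, 0.2]
    - [0, 0, 0, 0, 0, -40, 0.2]
    - [0, 0, 0, 0, 0, -40, 0.2]
    - [0, 0, 0, 0, 0, -40, 0.2]
    - [0, 0, 0, 0, 0, -40, 0.2]

```text
clock: 7.37
tcp_pos: [0.5999, -0.2666, 0.2247]
orientation: [0.727, 3.054, -0.0]
contact_force: [-0.6, 0.6, 1.0]
grip_width: 0.0681
gripper_force: 0.0
```

```bash
python3 w.py w4; python3 - <<'E'
from h import *
P=np.load('Pw.npy');x,y,z=np.moveaxis(P,-1,0)
m=((z>.06)&(z<.085)&(abs(x-.59)<.08)&(abs(y+.287)<.08)).astype(np.uint8)
k,l,st,c=cv2.connectedComponentsWithStats(m); i=1+np.argmax(st[1:,4]); q=P[l==i]
print(st[i],np.median(q[:,2]),cv2.minAreaRect((q[:,:2]*1000).astype(np.float32)))
o=r.get_obs();print(R.from_rotvec(o['orientation']).as_matrix().round(3))
# chest: hinge measured; compartments in chest coords
ang=np.radians(-4.8); ax=np.array([np.cos(ang),np.sin(ang)]); ay=np.array([-ax[1],ax[0]])
h=np.array([.4318,.0955])+.21*ax; C=h-.085*ax
print('chest centre',C)
for n in ('t3','s3'):
    Q=np.load(f'P{n}.npy'); a=(Q[...,:2]-C)@ax; b=(Q[...,:2]-C)@ay
    for bc in(-.098,0,.098):
        s=(abs(a)<.07)&(abs(b-bc)<.03)&(Q[...,2]<.06); print(n,bc,np.percentile(Q[...,2][s],[10,50,90]).round(4))
    # rim: walls z 0.07-.09
    s=(abs(Q[...,2]-.08)<.006)&(abs(a)<.095)&(abs(b)<.17)
    print('rim a',np.percentile(a[s],[1,99]),'b',np.percentile(b[s],[1,99]))
    s=(abs(Q[...,2]-.045)<.004)&(abs(a)<.06)&(abs(abs(b)-.05)<.015)
    print('dividers b',np.median(b[s&(b>0)]),np.median(b[s&(b<0)]))
E
```

```text
{'clock': np.float64(7.367), 'joints': array([ 0.049,  0.47 ,  0.385,  1.632, -0.195,  1.075,  1.592]), 'tcp_pos': array([ 0.6  , -0.267,  0.225]), 'orientation': array([ 0.727,  3.054, -0.   ]), 'contact_force': array([-0.641,  0.596,  1.043]), 'moment': array([ 0.003, -0.036, -0.014]), 'gripper_force': np.float64(0.0), 'grip_width': np.float64(0.068)}
[ 215  129   34   98 2977] 0.07028756010565962 ((595.5003662109375, -283.7410888671875), (28.0932674407959, 90.3018569946289), 63.62394332885742)
[[-0.893  0.451  0.003]
 [ 0.451  0.893 -0.001]
 [-0.003  0.    -1.   ]]
chest centre [0.55636161 0.08504027]
t3 -0.098 [0.0072 0.0405 0.0459]
t3 0 [0.007  0.0107 0.0145]
t3 0.098 [0.0052 0.0102 0.0538]
rim a [-0.08906174  0.08271086] b [-0.15599368  0.14644647]
dividers b 0.04417306232981938 -0.05352791069723741
s3 -0.098 [0.0383 0.0408 0.0425]
s3 0 [0.0067 0.0088 0.0108]
s3 0.098 [0.005  0.0406 0.0516]
rim a [-0.08496194  0.08783065] b [-0.15751693  0.14591815]
dividers b 0.043575762193419874 -0.055515359612571105
```

Brush ≈ (594.5,-285.5), from three views. Middle compartment floor z≈0.010, right block z≈0.041, so the middle is the empty one, with its centre at about (556,80). Descending to the grip.

Request:
servo_tool:
  commands:
    - [0, 0, 0, -5, -19, -25, 0.3]
    - [0, 0, 0, -5, -19, -60, 0.3]
    - [0, 0, 0, -5, -19, -90, 0.3]
    - [0, 0, 0, -5, -19, -110, 0.3]
    - [0, 0, 0, -5, -19, -120, 0.3]

```text
clock: 7.83
tcp_pos: [0.5932, -0.2853, 0.1012]
orientation: [-0.727, -3.054, -0.001]
contact_force: [-0.7, -0.2, -0.1]
grip_width: 0.0598
gripper_force: 0.0
```

Request:
servo_tool:
  commands:
    - [0, 0, 0, 0, 0, -20, 0.3]
    - [0, 0, 0, 0, 0, -35, 0.3]
    - [0, 0, 0, 0, 0, -48, 0.3]
    - [0, 0, 0, 0, 0, -58, 0.3]
    - [0, 0, 0, 0, 0, -58, 0.3]

```text
clock: 8.25
tcp_pos: [0.5933, -0.2855, 0.0437]
orientation: [-0.727, -3.055, -0.001]
contact_force: [-0.5, 0.6, 0.2]
grip_width: 0.0601
gripper_force: 0.0
```

Request:
servo_tool:
  commands:
    - [0, 0, 0, 0, 0, 0, 0.5]
    - [0, 0, 0, 0, 0, 0, 0.7]
    - [0, 0, 0, 0, 0, 0, 1]
    - [0, 0, 0, 0, 0, 0, 1]
    - [0, 0, 0, 0, 0, 0, 1]
  force: 35

```text
clock: 8.67
tcp_pos: [0.5946, -0.2864, 0.0461]
orientation: [0.728, 3.054, -0.0]
contact_force: [0.8, 0.9, 6.7]
grip_width: 0.0273
gripper_force: 38.9
```

Request:
servo_tool:
  commands:
    - [0, 0, 0, 0, 0, 15, 1]
    - [0, 0, 0, 0, 0, 45, 1]
    - [0, 0, 0, 0, 0, 80, 1]
    - [0, 0, 0, 0, 0, 110, 1]
    - [0, 0, 0, 0, 0, 130, 1]

```text
clock: 9.08
tcp_pos: [0.5943, -0.2865, 0.1779]
orientation: [0.728, 3.053, -0.001]
contact_force: [1.1, -0.3, -3.0]
grip_width: 0.0272
gripper_force: 37.9
```

Request:
servo_tool:
  commands:
    - [0, 0, 4, -8, 20, 5, 1]
    - [0, 0, 8, -16, 55, 10, 1]
    - [0, 0, 12, -25, 93, 10, 1]
    - [0, 0, 16, -33, 130, 10, 1]
    - [0, 0, 20, -38, 160, 10, 1]

```text
clock: 9.5
tcp_pos: [0.5541, -0.123, 0.1845]
orientation: [-0.179, -3.135, -0.002]
contact_force: [0.1, 1.2, -3.1]
grip_width: 0.0277
gripper_force: 37.8
```

Request:
servo_tool:
  commands:
    - [0, 0, 2, 0, 37, 0, 1]
    - [0, 0, 2, 0, 75, 0, 1]
    - [0, 0, 2, 0, 112, 0, 1]
    - [0, 0, 2, 0, 145, 0, 1]
    - [0, 0, 2, 0, 170, 0, 1]

```text
clock: 9.92
tcp_pos: [0.5548, 0.0477, 0.1846]
orientation: [-0.127, -3.138, -0.002]
contact_force: [0.1, 0.4, -3.3]
grip_width: 0.027
gripper_force: 37.8
```

Request:
servo_tool:
  commands:
    - [0, 0, 0, 0, 20, 0, 1]
    - [0, 0, 0, 0, 36, 0, 1]
    - [0, 0, 0, 0, 36, 0, 1]
    - [0, 0, 0, 0, 36, 0, 1]
    - [0, 0, 0, 0, 36, 0, 1]

```text
clock: 10.33
tcp_pos: [0.5554, 0.0787, 0.1846]
orientation: [-0.134, -3.138, 0.001]
contact_force: [-0.9, -0.4, -2.7]
grip_width: 0.0273
gripper_force: 37.9
```

```bash
python3 w.py w5; python3 - <<'E'
from h import *
t,d=r.grab_frame('top'); Q=cloud('top',d,T('top'));s,_=r.grab_frame('side')
w=cv2.imread('pics/w5.png')
cv2.imwrite('pics/c5.png',np.hstack([cv2.resize(w,(420,315)),cv2.resize(s[90:230,180:320],(315,315),interpolation=2)]))
P=np.load('Pw.npy')
ang=np.radians(-4.8); ax=np.array([np.cos(ang),np.sin(ang)]); ay=np.array([-ax[1],ax[0]]); C=np.array([.556,.080])
a=(P[...,:2]-C)@ax; b=(P[...,:2]-C)@ay; z=P[...,2]
m=(abs(z-.080)<.005)&(abs(a)<.12)&(abs(b)<.18); print('rim a',np.percentile(a[m],[1,50,99]),'b',np.percentile(b[m],[1,50,99]),m.sum())
m=(abs(z-.045)<.003)&(abs(a)<.07)&(abs(abs(b)-.049)<.02)
for s in(1,-1):
    k=m&(b*s>0); print('div',s,k.sum(),np.median(b[k]) if k.any() else None)
print(R.from_rotvec(r.get_obs()['orientation']).as_matrix().round(3))
E
```

```text
{'clock': np.float64(10.333), 'joints': array([-0.413,  0.343,  0.199,  1.89 , -0.083,  0.917,  1.312]), 'tcp_pos': array([0.555, 0.079, 0.185]), 'orientation': array([-1.340e-01, -3.138e+00,  1.000e-03]), 'contact_force': array([-0.88 , -0.401, -2.696]), 'moment': array([-0.059,  0.003,  0.031]), 'gripper_force': np.float64(37.874), 'grip_width': np.float64(0.027)}
rim a [-0.08514018 -0.05141626  0.08549074] b [-0.1459893   0.00844626  0.1555722 ] 13521
div 1 1193 0.0535951286183701
div -1 333 -0.04606209839085383
[[-0.996  0.086 -0.   ]
 [ 0.086  0.996 -0.001]
 [ 0.    -0.001 -1.   ]]
```

View pics/c5.png

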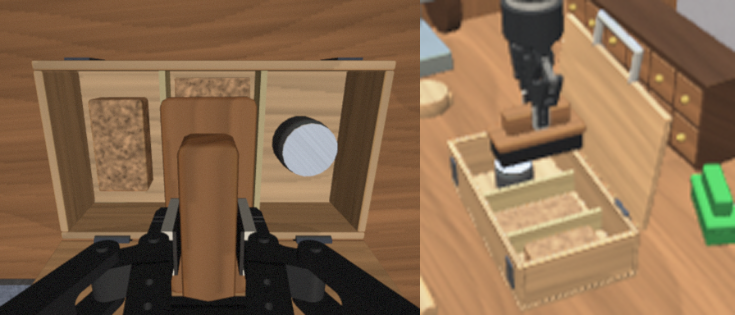

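The wrist view shows the brush over the middle compartment, the block to its left and the tin to its right. The two views put the compartment centre at y≈0.080 and 0.084, so I'm aiming for 0.082 and descending.

Request:
servo_tool:
  commands:
    - [0, 0, 0, 1, 3, -20, 1]
    - [0, 0, 0, 1, 3, -45, 1]
    - [0, 0, 0, 1, 3, -70, 1]
    - [0, 0, 0, 1, 3, -90, 1]
    - [0, 0, 0, 1, 3, -102, 1]

```text
clock: 10.9
tcp_pos: [0.5555, 0.0818, 0.0807]
orientation: [-0.134, -3.136, 0.002]
contact_force: [-0.4, 0.5, -2.1]
grip_width: 0.0273
gripper_force: 37.8
```

Request:
servo_tool:
  commands:
    - [0, 0, 0, 0, 0, -8, 1]
    - [0, 0, 0, 0, 0, -14, 1]
    - [0, 0, 0, 0, 0, -19, 1]
    - [0, 0, 0, 0, 0, -22, 1]
    - [0, 0, 0, 0, 0, -22, 1]

```text
clock: 11.32
tcp_pos: [0.5569, 0.083, 0.0609]
orientation: [0.132, 3.138, 0.0]
contact_force: [0.3, 0.7, -2.7]
grip_width: 0.0276
gripper_force: 37.8
```

Request:
servo_tool:
  commands:
    - [0, 0, 0, 0, 0, -1, 1]
    - [0, 0, 0, 0, 0, -2, 1]
    - [0, 0, 0, 0, 0, -3, 1]
    - [0, 0, 0, 0, 0, -4, 1]
    - [0, 0, 0, 0, 0, -4, 1]

```text
clock: 11.73
tcp_pos: [0.5569, 0.0831, 0.0571]
orientation: [0.132, 3.138, 0.0]
contact_force: [-1.3, 0.1, -0.9]
grip_width: 0.0276
gripper_force: 38.1
```

Request:
servo_tool:
  commands:
    - [0, 0, 0, 0, 0, -1, 1]
    - [0, 0, 0, 0, 0, -2, 1]
    - [0, 0, 0, 0, 0, -2, 1]

```text
clock: 11.98
tcp_pos: [0.5571, 0.0835, 0.0568]
orientation: [0.131, 3.138, 0.002]
contact_force: [-6.9, 0.5, 18.1]
grip_width: 0.0272
gripper_force: 40.5
```

Request:
servo_tool:
  commands:
    - [0, 0, 0, 0, 0, 1, 1]
    - [0, 0, 0, 0, 0, 1, 0.6]
    - [0, 0, 0, 0, 0, 1, 0.5]
    - [0, 0, 0, 0, 0, 1, 0.45]
    - [0, 0, 0, 0, 0, 1, 0.45]

```text
clock: 12.4
tcp_pos: [0.5568, 0.0829, 0.0557]
orientation: [-0.132, -3.139, 0.0]
contact_force: [0.3, -0.1, -0.3]
grip_width: 0.0467
gripper_force: 0.0
```

Request:
servo_tool:
  commands:
    - [0, 0, 0, 0, 0, 10, 0.45]
    - [0, 0, 0, 0, 0, 25, 0.45]
    - [0, 0, 0, 0, 0, 50, 0.45]
    - [0, 0, 0, 0, 0, 80, 0.45]
    - [0, 0, 0, 0, 0, 110, 0.45]

```text
clock: 12.82
tcp_pos: [0.5562, 0.0828, 0.1672]
orientation: [-0.132, -3.138, 0.001]
contact_force: [0.8, 0.6, -0.2]
grip_width: 0.0465
gripper_force: 0.0
```

Request:
servo_tool:
  commands:
    - [0, 0, 0, -10, 0, 30, 0.45]
    - [0, 0, 0, -20, 0, 60, 0.45]
    - [0, 0, 0, -30, 0, 80, 0.45]
    - [0, 0, 0, -30, 0, 80, 0.45]
    - [0, 0, 0, -30, 0, 80, 0.45]

```text
clock: 13.23
tcp_pos: [0.5271, 0.0832, 0.2476]
orientation: [0.131, 3.136, 0.002]
contact_force: [0.4, 0.2, -0.5]
grip_width: 0.0468
gripper_force: 0.0
```

```bash
python3 w.py w6; python3 - <<'E'
from h import *
P=np.load('Pw.npy'); s,d=r.grab_frame('side'); Q=cloud('side',d,T('side')); w=cv2.imread('pics/w6.png')
cv2.imwrite('pics/c6.png',np.hstack([cv2.resize(w,(420,315)),cv2.resize(s[90:230,180:320],(315,315),interpolation=2)]))
for q in (P,Q):
    m=(abs(q[...,0]-.556)<.07)&(abs(q[...,1]-.083)<.03)&(q[...,2]>.065)&(q[...,2]<.1)
    p=q[m]; A=np.c_[p[:,:2]-p[:,:2].mean(0),np.ones(len(p))]; print(len(p),np.median(p[:,2]),np.linalg.lstsq(A,p[:,2],rcond=None)[0],cv2.minAreaRect((p[:,:2]*1000).astype(np.float32)))
E
```

```text
{'clock': np.float64(13.233), 'joints': array([-0.449,  0.225,  0.207,  1.889, -0.054,  1.03 ,  1.268]), 'tcp_pos': array([0.527, 0.083, 0.248]), 'orientation': array([1.310e-01, 3.136e+00, 2.000e-03]), 'contact_force': array([ 0.376,  0.209, -0.532]), 'moment': array([0.009, 0.029, 0.039]), 'gripper_force': np.float64(0.0), 'grip_width': np.float64(0.047)}
2636 0.08118000920831533 [ 0.01841638 -0.00184654  0.08071621] ((557.0089721679688, 85.51028442382812), (27.774545669555664, 89.17579650878906), 84.96528625488281)
236 0.07833822311839922 [0.04891768 0.2828903  0.07647814] ((556.7601318359375, 78.56039428710938), (33.4546012878418, 88.87106323242188), 84.46537780761719)
```

View pics/c6.png

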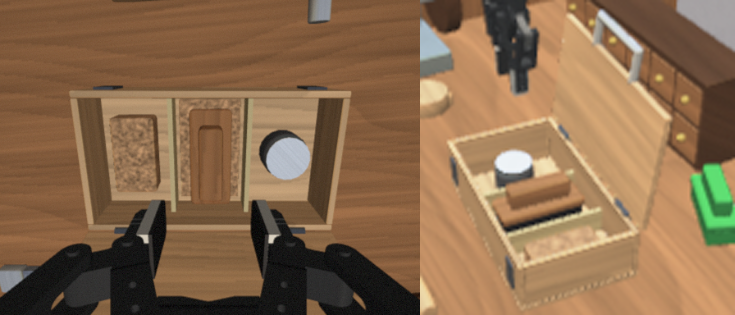

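The brush is flat on the mat: grip top at 0.081 m against 0.082 m expected, and tilt about 0.02 rad. It is centred and the lid is open, so I'm handing in.

```bash
python3 -c "
from bench import r
print(r.hand_in())"
```

```text
the job is handed in; nothing more can be done
None
```

The job is handed in: the lid is open on its stop, the brown brush is flat and released on the mat in the middle compartment, and nothing else was seen to move; the hand-in returned no verdict.

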